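Check reading in the desiccator box with the humidity probe

TASK

Take a humidity check in the desiccator box: lower its hinged lid gently until it is fully shut, then take the cordless probe out of its stand and pass it down, upright, through the gland in the lid and on through the guide sleeve in the shelf inside. Finish while still holding the probe still in that position, with its tip well out below the sleeve but hanging clear of the box floor; do not let go. Leave the other things on the bench where they are.

Things in the scene. Friction and masses are not known exactly. Their poses are not given: they have to be found in the camera images.
- chamber: Desiccator box with clear walls, fixed to the bench, 190 (x) x 240 (y) x 134 mm high without its lid. Origin on the bench under its centre; x points from the front (lip side) to the rear (hinge side), z up. Inner floor at z = 16 mm. A white perforated shelf (top at z = 85 mm) carries glass weighing bottles and the guide sleeve; the space under the sleeve is empty down to the floor.
- lid (a joint): Angle of the clear, aluminium-framed lid in rad: 0 fully shut, positive as the front lip swings up and back about the rear hinge (limit 1.5). The friction hinge (0.5 N m, lid 350 g) holds the lid wherever it is left, so it must be pushed all the way down; about 6 N down on the lip is enough from any starting angle.
- hinge (a point): Middle of the lid's hinge line, which runs along the box's y axis at its rear top edge: box frame x = +95, y = 0, z = 134 mm. The lid is 240 mm wide, its underside lies on the hinge line's level, its frame is 8 mm thick.
- lid_lip (a point): Middle of the lid's free front edge, on its outer (upper) face, moving with the lid: 205 mm in front of the hinge line. When shut it is at z = 142 mm over the bench, 15 mm in front of the front wall.
- gland (a point): Centre of the mouth of the black nylon flared gland in the lid, moving with the lid; point z axis is the gland's axis. The bore is 11 mm, its mouth flares to about 23 mm over the top 12 mm; the gland is 38 mm long, its mouth 22 mm above the lid's underside level. With the lid shut the mouth is at z = 156 mm and the lower end at z = 118 mm over the bench, at box frame x = -25, y = +35 mm, right above the sleeve.
- sleeve (a point): Centre of the mouth of the aluminium guide sleeve in the shelf, at box frame x = -25, y = +35, z = 102 mm. Same size as the gland (bore 11 mm, mouth about 23 mm flared over 12 mm, 38 mm long): its lower end is at z = 64 mm. With the lid shut it is coaxial with the gland and vertical.
- probe: Cordless humidity probe, 70 to 130 g, 190 mm long, loose, standing upright in its stand. Origin at the tip, z up along the probe. Round steel stem 8 mm in diameter from the tip (z = 0, tapered over 4 mm) to z = 140 mm; round grey plastic head 26 mm in diameter from z = 140 to 190 mm, straight-sided up to 184 mm: grip it there.
- probe_tip (a point): Lowest point of the probe's stem, the sensing tip (same point as the probe's origin).
- stand: Probe stand, fixed: a grey round foot 84 mm in diameter with an upright tube 23 mm in outer diameter and 158 mm tall. Origin on the bench under its centre. The probe's head rests on the tube's rim (probe tip at z = 18 mm), the stem hanging in the 13 mm bore; lift the probe 145 mm or more to draw it out. It stands left or right of the box.
- bottle: Bystander: amber glass reagent bottle with blue cap, 86 mm in diameter, 180 mm tall, loose; origin under its centre. It stands on the side of the box away from the probe stand.
- beaker: Bystander: glass beaker, 70 mm in diameter at the rim, 95 mm tall, loose, to the left of the box; origin under its centre.
- dish: Bystander: covered glass dish, 64 mm in diameter, 20 mm tall, loose, to the right of the box; origin under its centre.
There are look-alikes about, which are no part of the job. Of the things that look like the probe, the middle-sized one is meant.

How it is judged (in metres and radians):
On the way, in this order (a step that is already met when the one before it is completed fails the run):
1. the lid is fully shut, the probe still outside the box (value of joint lid below 0.03 rad and horizontal distance between probe_tip and sleeve above 0.05 m), for 0.2 s.
2. the probe's tip has come through the gland of the shut lid, not yet through the sleeve (value of joint lid below 0.03 rad and horizontal distance between probe_tip and sleeve below 0.012 m and z of probe_tip in the frame of chamber between 0.064 and 0.118 m), for 0.05 s.
At the end, for the whole second after the job is handed in: Lid shut (under 0.03 rad); probe upright (0.08 rad) through gland and sleeve, tip within 6 mm of their axis, at z 22 to 54 mm in the box frame (10 mm or more below the sleeve, 6 mm or more above the floor); gripped by the fingers (over 1 N) and still (under 0.02 m/s) (value of joint lid below 0.03 rad and horizontal distance between probe_tip and sleeve below 0.006 m and z of probe_tip in the frame of chamber between 0.022 and 0.054 m and angle between the z axis of probe and the z axis of chamber, either way round below 0.08 rad and contact force between probe and the fingers above 1 N and linear speed of probe below 0.02 m/s); the arm keeps its last pose, push and grip.
It fails at once if the lid is slammed (faster than 2 rad/s) (velocity of joint lid below -2 rad/s).
It fails at once if the amber bottle is shifted more than 30 mm or tipped (distance of bottle from where it was at the start of the episode above 0.03 m or angle between bottle's own z axis and vertical above 0.35 rad).
It fails at once if the beaker is shifted more than 30 mm or tipped (distance of beaker from where it was at the start of the episode above 0.03 m or angle between beaker's own z axis and vertical above 0.35 rad).
It fails at once if the dish is shifted more than 30 mm or tipped (distance of dish from where it was at the start of the episode above 0.03 m or angle between dish's own z axis and vertical above 0.35 rad).
It also fails if it takes over 67 s, if anything falls off the work surface, if the arm or the gripper's body presses on something with over 40 N, if the wrist force passes 120 N, or if a joint passes its speed limit or range.

ROBOT

A 6-joint arm with a two-finger parallel gripper is mounted at the origin on the work surface. World frame = base frame: x ahead of the robot, y to its left, z up, the work surface at z = 0. Lengths are in m, angles in degrees, forces in N, time in s.
With the tool pointing down it reaches from about 0.35 to 0.925 m from the base axis. Payload 6.4 kg.
Tool frame: the origin (TCP) lies on the centre line of the jaws, within the pads' length; the fingertips stand 17 mm ahead of it and the grasp point (between the pads) lies 2 mm behind it; z points along the fingers, y is the line along which they close (so a half turn about z gives the same grasp; the last joint's range is limited). The gripper opens to 94 mm and grips with 3 to 60 N. Pads are 16 mm wide; open, the fingers measure 119 mm over their backs; the gripper's body (75 mm by 177 mm) begins 78 mm behind the grasp point.
Start: joints at [67.145, 14.043, 89.255, -0, 76.702, -9.975], TCP at [0.145, 0.634, 0.222] pointing down, gripper open.
Joint ranges: [-179.41, 179.41], [-58.25, 129.5], [7.25, 145.43], [-54.29, 234.29], [11.92, 165.04], [-157.13, 157.13]. Speed limits (degrees/s): [147.25, 147.25, 180, 180, 180, 180].

INTERFACE

Orientations are given as a 3x3 rotation matrix whose columns are the frame's x, y, z axes.
In Python, from plant import manip gives the robot as it stands. The module is installed in compiled form; this text tells all that it offers.
- The arm moves only by the shell command python3 -m pendant 'ROWS'. ROWS is JSON, a list of rows, each an object of numbers: "tx", "ty", "tz": the shift along the tool's x, y, z in m; "rx", "ry", "rz": the turn, a rotation vector about the tool's x, y, z in rad; "gripper": the closure, from -1 (fully open) to 1 (shut), so that 0 is half open. A call has 1 to 20 rows; each row is the pose to reach, as a shift and turn from the pose commanded when the call began, along the tool's axes at that moment; what a row does not reach only later rows make up. A row lasts 1/12 s, in which the tool goes at most 41.7 mm and 7.16 degrees, less where a joint would pass 70% of its speed; a pose out of reach is approached as far as the arm can. A call with a gripper value outside its range is refused whole. The fingers move at their own pace and stop on an object; the grip force is fixed at half the most. Time passes only in rows, so rows that repeat a pose let the fingers close. It gives the time, the measured TCP pose, the force, the opening and the grip force at its end, in the units of the state.
- manip.observe(): the state, without advancing time (a new reading comes with each control period).
- manip.capture(name): name is "scene" or "top" or "wrist"; returns a dict with "pixels" (400x640x3 uint8, blue, green, red), "camera_matrix" (3x3 intrinsics, pixels), "eye" and "rotation" of the camera in the world. Camera axes: x right, y down, z forward; pixel columns grow to the right and rows downward; lengths in m; the calibration is good to about 2 mm. A picture is of the moment at which its call begins. There is no depth.
- manip.close_job(): hands the job in; it is judged then, once.
Trained networks look in a picture, given as the dict that the camera call returned (one of the last four; its "shot" number tells which), for a name from the list of things; names that differ only in an ending like _2 or _b are one class to them, and where a whole thing is asked for, a point or a joint stands for the part that bears it (a point fixed in the world has none). Each returns a list of dicts, best first, with "conf" (0 to 1); they miss things now and then, are a little off and sometimes report something else, mostly with a low value. They report only what shows in the picture. A call takes as long as a camera call. They do not tell look-alikes from the thing itself.
- manip.regions_of(label, picture): "mask" (400x640 bool, what is visible of it) and "uv" ([column, row] in pixels, amid what is visible of it).
- manip.landmark_of(label, picture): "uv" ([column, row] in pixels: a listed point, or the origin of a listed thing).
The state is a dict: "t": time; "joint_positions": joint angles; "qvel": joint speeds; "joint_efforts": joint torques, N m; "position": TCP position; "tool_rot": TCP orientation; "force": force on the tool from outside, world axes, zero at the start; "wrist_torque": the same for the moment, N m; "opening": finger opening in m; "grasp_force": force on a finger pad.
Only numpy, scipy, OpenCV 4.12 (cv2) and the standard library are available. Lean on these libraries where they do the work, as an engineer would, in place of code of your own. Each camera call takes 0.05 s, during which the arm holds its last target. There are 200 camera calls.

## Working session

There is one attempt and no reset: what is moved stays moved. The work goes in short steps, Python scripts to look and compute and a shell command to move; the robot and the scene stay as the last step left them, time stands still between calls to the robot, and variables do not carry over. Pictures are saved under pics/ and viewed, at most 13 in all, crops included, and the job is handed in when it is done.

```bash
mkdir -p pics; cat > h.py <<'E'
import numpy as np, cv2
from plant import manip
def ray(p,uv):
    K=np.array(p["camera_matrix"]);R=np.array(p["rotation"]);d=R@np.linalg.inv(K)@np.array([uv[0],uv[1],1.]);return np.array(p["eye"]),d/np.linalg.norm(d)
def at_z(p,uv,z):
    e,d=ray(p,uv);return e+d*(z-e[2])/d[2]
def proj(p,X):
    c=np.array(p["rotation"]).T@(np.array(X)-np.array(p["eye"]));u=np.array(p["camera_matrix"])@c;return u[:2]/u[2]
def tri(obs):
    A=np.zeros((3,3));b=np.zeros(3)
    for p,uv in obs:
        e,d=ray(p,uv);M=np.eye(3)-np.outer(d,d);A+=M;b+=M@e
    return np.linalg.solve(A,b)
E
python3 - <<'E'
from h import *
np.set_printoptions(precision=4,suppress=True)
s=manip.observe();print(s["t"],s["position"],s["tool_rot"],s["force"])
P={n:manip.capture(n) for n in("scene","top")}
for n,p in P.items():
    print(n,p["eye"]);cv2.imwrite(f"pics/{n}0.png",p["pixels"])
    for l in("chamber","hinge","lid_lip","gland","sleeve","probe","probe_tip","stand","bottle","beaker","dish"):
        print(l,[(np.round(d["uv"],1).tolist(),round(d["conf"],2)) for d in manip.landmark_of(l,p)[:4]])
E
```

```text
0.0 [0.1447 0.6331 0.2214] [[-0.9748  0.2229 -0.0007]
 [ 0.2229  0.9748 -0.0018]
 [ 0.0003 -0.0019 -1.    ]] [ 0.1    -0.0599  0.4779]
scene [1.0612 0.5435 0.9085]
chamber [([309.6, 248.1], 0.73)]
hinge [([287.0, 235.4], 0.74), ([311.7, 154.0], 0.55), ([379.9, 336.9], 0.54)]
lid_lip [([311.1, 152.3], 0.73)]
gland [([307.6, 194.9], 0.82)]
sleeve [([327.9, 221.9], 0.87)]
probe [([406.5, 246.2], 0.92), ([459.7, 277.8], 0.52), ([311.8, 153.7], 0.45)]
probe_tip [([409.5, 247.0], 0.96), ([459.4, 282.6], 0.71)]
stand [([415.5, 288.7], 0.71)]
bottle [([264.5, 174.0], 0.7)]
beaker [([378.0, 338.7], 0.64)]
dish []
top [0.4468 0.0288 1.1304]
chamber [([311.6, 194.9], 0.55), ([219.2, 167.7], 0.4)]
hinge [([309.8, 154.3], 0.73)]
lid_lip [([309.1, 187.7], 0.76)]
gland [([293.8, 168.8], 0.71)]
sleeve [([296.7, 200.9], 0.56)]
probe [([222.6, 221.2], 0.7), ([251.3, 247.0], 0.5)]
probe_tip [([250.8, 250.1], 0.76), ([199.3, 250.9], 0.54)]
stand [([224.0, 222.0], 0.83)]
bottle [([407.5, 234.0], 0.74)]
beaker [([218.6, 167.6], 0.91)]
dish [([419.1, 163.1], 0.87), ([307.5, 158.4], 0.39)]
```

View pics/scene0.png

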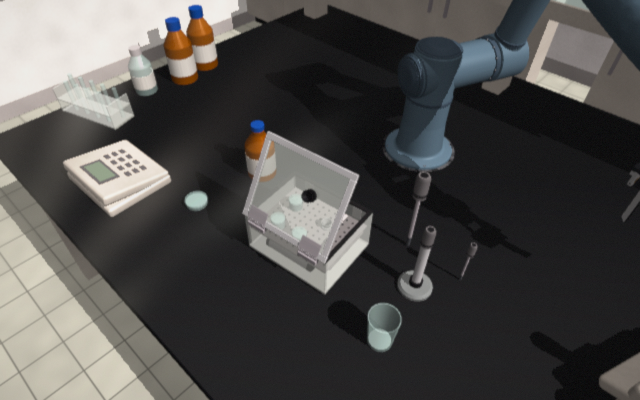

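View pics/top0.png

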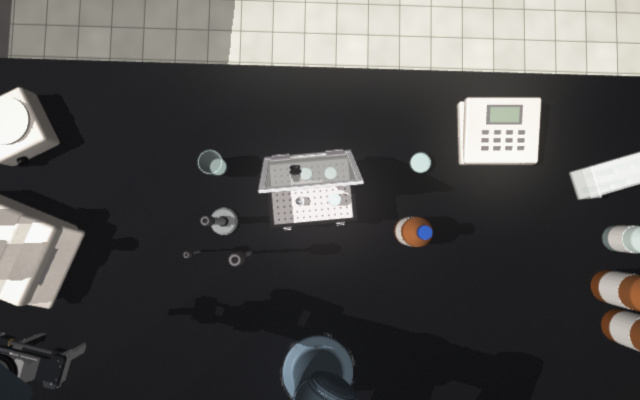

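The scene picture shows the box at (310,235) with its lid about 60° open and its hinge nearest the camera. There are three probe-like things:
- the large one, free-standing, at scene (423,183)–(410,247)
- the one in the stand, at (430,235) over the foot (415,288)
- the small one, at (473,246)–(461,278)

The one in the stand should be the middle-sized one. I'll measure it and confirm it in a crop.

```bash
python3 - <<'E'
from h import *
np.set_printoptions(precision=4,suppress=True)
s=manip.capture("scene");t=manip.capture("top")
L=lambda l,p,i=0:manip.landmark_of(l,p)
for l in("hinge","lid_lip","gland","sleeve","stand","beaker","bottle","chamber"):
    a=L(l,s);b=L(l,t)
    if a and b:
        X=tri([(s,a[0]["uv"]),(t,b[0]["uv"])]);print(l,X,"res",proj(s,X)-a[0]["uv"],proj(t,X)-b[0]["uv"])
for l,z in(("hinge",.134),("sleeve",.102),("stand",0)):
    for p in(s,t):
        for d in L(l,p)[:2]:print(l,z,p["shot"],at_z(p,d["uv"],z),round(d["conf"],2))
# heads
for n,a,b in(("big",(423.5,176),(235,259)),("mid",(431,229),(205,220)),("small",(474,244),(186,254))):
    print(n,tri([(s,a),(t,b)]))
a=cv2.resize(s["pixels"][165:310,370:500],None,fx=4,fy=4,interpolation=cv2.INTER_CUBIC)
b=cv2.resize(t["pixels"][140:285,170:370],None,fx=4,fy=4,interpolation=cv2.INTER_CUBIC)
cv2.imwrite("pics/c1.png",a);cv2.imwrite("pics/c2.png",b)
E
```

```text
hinge [0.6356 0.0407 0.1367] res [2.6643 0.2369] [ 1.6155 -1.4584]
gland [0.5914 0.0748 0.2552] res [-0.4682 -0.0402] [-0.3077  0.2584]
sleeve [0.509  0.0609 0.0868] res [0.9948 0.0515] [ 0.6571 -0.5383]
bottle [ 0.4251 -0.2736  0.0016] res [-1.6049 -0.2565] [-1.2186  1.0136]
chamber [ 0.5265  0.0323 -0.0032] res [-0.3788 -0.0274] [-0.2443  0.201 ]
hinge 0.134 3 [0.6378 0.0341 0.134 ] 0.87
hinge 0.134 3 [ 0.7154 -0.1793  0.134 ] 0.33
hinge 0.134 4 [0.6319 0.0451 0.134 ] 0.8
sleeve 0.102 3 [0.5208 0.068  0.102 ] 0.78
sleeve 0.102 4 [0.5066 0.0623 0.102 ] 0.75
stand 0 4 [0.4456 0.2977 0.    ] 0.61
big [0.3576 0.2113 0.2395]
mid [0.4502 0.2979 0.2058]
small [0.3577 0.3667 0.1328]
```

View pics/c1.png

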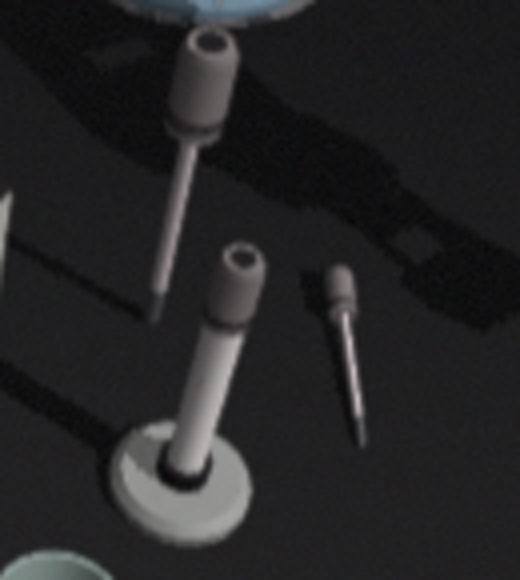

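View pics/c2.png

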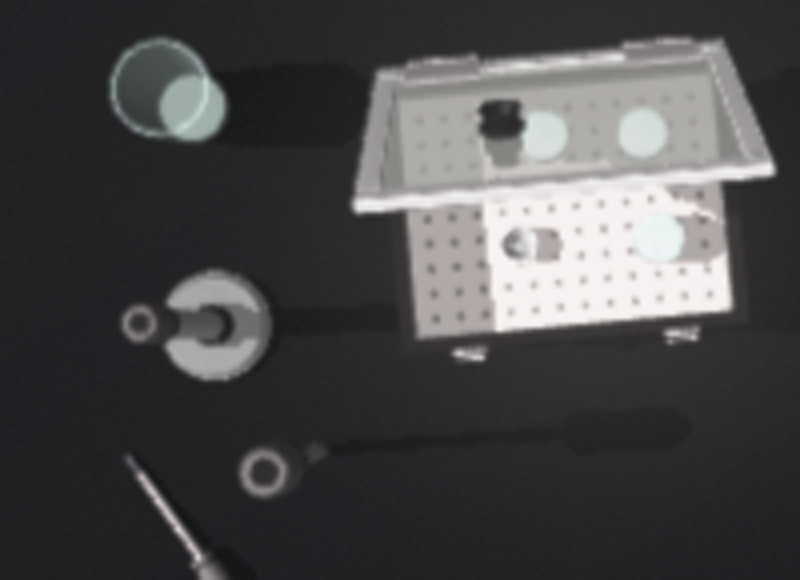

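The crop confirms the choice. The probe in the stand has a head between the other two in size, and its top triangulates to z = 0.206 m (0.208 expected). The small look-alike is toppling on its own. Next I'll fit the box pose and lid angle together.

```bash
cat >> h.py <<'E'
def boxT(q,P):
    x,y,a,th=q;P=np.array(P,float);c,s=np.cos(a),np.sin(a)
    return np.array([x+c*P[0]-s*P[1],y+s*P[0]+c*P[1],P[2]])
def lidP(th,d,y,h):
    return [.095-d*np.cos(th)+h*np.sin(th),y,.134+d*np.sin(th)+h*np.cos(th)]
E
python3 - <<'E'
from h import *
from scipy.optimize import least_squares
np.set_printoptions(precision=4,suppress=True)
s=manip.capture("scene");t=manip.capture("top")
obs=[]
for p in(s,t):
    for l,w in(("gland",1),("sleeve",1),("hinge",.5),("chamber",.4),("lid_lip",.7)):
        d=manip.landmark_of(l,p)
        if d and d[0]["conf"]>.5: obs.append((p,l,np.array(d[0]["uv"]),w))
man=[(t,(.205,.12,.004),(258.3,191.5)),(t,(.205,-.12,.004),(363.7,182.5)),(t,(0,.12,.004),(264.5,158)),(t,(0,-.12,.004),(350.5,150.5)),(s,(.205,-.12,.004),(268,133.5)),(s,(.205,.12,.004),(357,178))]
def pt(q,l):
    th=q[3]
    return boxT(q,{"gland":lidP(th,.12,.035,.022),"sleeve":[-.025,.035,.102],"hinge":[.095,0,.134],"chamber":[0,0,0],"lid_lip":lidP(th,.205,0,.008)}[l])
def f(q):
    r=[w*(proj(p,pt(q,l))-uv) for p,l,uv,w in obs]
    r+=[(proj(p,boxT(q,lidP(q[3],*k)))-np.array(uv)) for p,k,uv in man]
    return np.concatenate(r)
r=least_squares(f,[.526,.032,.08,1.1],loss="soft_l1")
print(r.x,np.degrees(r.x[3]));print(f(r.x).reshape(-1,2));print([(o[0]["shot"],o[1]) for o in obs])
q=r.x
for l in("lid_lip","gland","sleeve","hinge"):print(l,pt(q,l))
for l in("probe","probe_tip","stand"):
    for p in(s,t):print(l,p["shot"],[(np.round(d["uv"],1).tolist(),round(d["conf"],2)) for d in manip.landmark_of(l,p)[:4]])
print(manip.observe()["t"])
E
```

```text
[0.5431 0.0317 0.1028 0.9971] 57.127236272307044
[[ 1.4806 -2.4195]
 [ 0.8979 -3.9316]
 [-1.8017 -0.2022]
 [-1.5947 -0.3303]
 [-0.275  -0.4057]
 [-1.0097 -0.4263]
 [ 1.5597 -1.5568]
 [ 0.7777 -2.7094]
 [-0.1014 -0.4662]
 [-0.1561 -1.8226]
 [-0.174  -0.3103]
 [-0.455   0.0686]
 [-0.3483 -1.3225]
 [ 0.154  -0.6893]
 [ 0.4664 -3.2271]
 [ 1.3152 -3.0316]]
[(5, 'gland'), (5, 'sleeve'), (5, 'hinge'), (5, 'chamber'), (5, 'lid_lip'), (6, 'gland'), (6, 'sleeve'), (6, 'hinge'), (6, 'chamber'), (6, 'lid_lip')]
lid_lip [0.5336 0.0307 0.3105]
gland [0.5876 0.0715 0.2467]
sleeve [0.5147 0.064  0.102 ]
hinge [0.6376 0.0415 0.134 ]
probe 5 [([410.9, 247.9], 0.68), ([461.8, 275.7], 0.61), ([310.3, 153.0], 0.29)]
probe 6 [([249.7, 244.1], 0.77), ([309.6, 188.9], 0.74), ([200.3, 255.2], 0.64), ([222.8, 219.3], 0.45)]
probe_tip 5 [([409.4, 247.5], 0.77), ([460.1, 276.4], 0.67)]
probe_tip 6 [([198.2, 255.0], 0.71), ([249.3, 247.7], 0.66)]
stand 5 [([415.1, 292.0], 0.83)]
stand 6 [([224.1, 221.8], 0.73), ([419.8, 165.5], 0.52)]
3.3
```

The fit is consistent to a few pixels: lid about 57°, sleeve about (0.515, 0.064). I'll go up and over to a spot behind and above the lid, fingers closed.

```bash
python3 -m pendant '[{"tz":-0.12,"gripper":1},{"tz":-0.2,"gripper":1},{"tz":-0.2,"gripper":1},{"tz":-0.2,"gripper":1},{"tx":-0.56,"ty":-0.484,"tz":-0.2,"rz":-0.328,"gripper":1},{"tx":-0.56,"ty":-0.484,"tz":-0.2,"rz":-0.328,"gripper":1},{"tx":-0.56,"ty":-0.484,"tz":-0.2,"rz":-0.328,"gripper":1},{"tx":-0.56,"ty":-0.484,"tz":-0.2,"rz":-0.328,"gripper":1},{"tx":-0.56,"ty":-0.484,"tz":-0.2,"rz":-0.328,"gripper":1},{"tx":-0.56,"ty":-0.484,"tz":-0.2,"rz":-0.328,"gripper":1},{"tx":-0.56,"ty":-0.484,"tz":-0.2,"rz":-0.328,"gripper":1},{"tx":-0.56,"ty":-0.484,"tz":-0.2,"rz":-0.328,"gripper":1},{"tx":-0.56,"ty":-0.484,"tz":-0.2,"rz":-0.328,"gripper":1},{"tx":-0.56,"ty":-0.484,"tz":-0.2,"rz":-0.328,"gripper":1},{"tx":-0.56,"ty":-0.484,"tz":-0.2,"rz":-0.328,"gripper":1},{"tx":-0.56,"ty":-0.484,"tz":-0.2,"rz":-0.328,"gripper":1},{"tx":-0.56,"ty":-0.484,"tz":-0.2,"rz":-0.328,"gripper":1},{"tx":-0.56,"ty":-0.484,"tz":-0.2,"rz":-0.328,"gripper":1},{"tx":-0.56,"ty":-0.484,"tz":-0.2,"rz":-0.328,"gripper":1},{"tx":-0.56,"ty":-0.484,"tz":-0.2,"rz":-0.328,"gripper":1}]'
```

```text
schema error: expected keys tx, ty, tz, rx, ry, rz, gripper
```

```bash
python3 -m pendant '[{"tx":0,"ty":0,"tz":-0.12,"rx":0,"ry":0,"rz":0,"gripper":1},{"tx":0,"ty":0,"tz":-0.2,"rx":0,"ry":0,"rz":0,"gripper":1},{"tx":0,"ty":0,"tz":-0.2,"rx":0,"ry":0,"rz":0,"gripper":1},{"tx":0,"ty":0,"tz":-0.2,"rx":0,"ry":0,"rz":0,"gripper":1},{"tx":-0.56,"ty":-0.484,"tz":-0.2,"rx":0,"ry":0,"rz":-0.328,"gripper":1},{"tx":-0.56,"ty":-0.484,"tz":-0.2,"rx":0,"ry":0,"rz":-0.328,"gripper":1},{"tx":-0.56,"ty":-0.484,"tz":-0.2,"rx":0,"ry":0,"rz":-0.328,"gripper":1},{"tx":-0.56,"ty":-0.484,"tz":-0.2,"rx":0,"ry":0,"rz":-0.328,"gripper":1},{"tx":-0.56,"ty":-0.484,"tz":-0.2,"rx":0,"ry":0,"rz":-0.328,"gripper":1},{"tx":-0.56,"ty":-0.484,"tz":-0.2,"rx":0,"ry":0,"rz":-0.328,"gripper":1},{"tx":-0.56,"ty":-0.484,"tz":-0.2,"rx":0,"ry":0,"rz":-0.328,"gripper":1},{"tx":-0.56,"ty":-0.484,"tz":-0.2,"rx":0,"ry":0,"rz":-0.328,"gripper":1},{"tx":-0.56,"ty":-0.484,"tz":-0.2,"rx":0,"ry":0,"rz":-0.328,"gripper":1},{"tx":-0.56,"ty":-0.484,"tz":-0.2,"rx":0,"ry":0,"rz":-0.328,"gripper":1},{"tx":-0.56,"ty":-0.484,"tz":-0.2,"rx":0,"ry":0,"rz":-0.328,"gripper":1},{"tx":-0.56,"ty":-0.484,"tz":-0.2,"rx":0,"ry":0,"rz":-0.328,"gripper":1}]'
```

```text
t: 4.63
position: [0.4407, 0.2299, 0.412]
tool_rot: [[-0.995, -0.103, 0.001], [-0.103, 0.995, 0.0], [-0.001, 0.0, -1.0]]
force: [1.1, 0.6, -0.0]
opening: 0.0006
grasp_force: 0.0
```

```bash
python3 -m pendant '[{"tx":-0.121,"ty":-0.208,"tz":0,"rx":0,"ry":0,"rz":0,"gripper":1},{"tx":-0.121,"ty":-0.208,"tz":0,"rx":0,"ry":0,"rz":0,"gripper":1},{"tx":-0.121,"ty":-0.208,"tz":0,"rx":0,"ry":0,"rz":0,"gripper":1},{"tx":-0.121,"ty":-0.208,"tz":0,"rx":0,"ry":0,"rz":0,"gripper":1},{"tx":-0.121,"ty":-0.208,"tz":0,"rx":0,"ry":0,"rz":0,"gripper":1},{"tx":-0.121,"ty":-0.208,"tz":0,"rx":0,"ry":0,"rz":0,"gripper":1},{"tx":-0.121,"ty":-0.208,"tz":0.03,"rx":0,"ry":0,"rz":0,"gripper":1},{"tx":-0.121,"ty":-0.208,"tz":0.06,"rx":0,"ry":0,"rz":0,"gripper":1},{"tx":-0.121,"ty":-0.208,"tz":0.065,"rx":0,"ry":0,"rz":0,"gripper":1}]'
python3 - <<'E'
from h import *
np.set_printoptions(precision=4,suppress=True)
s=manip.capture("scene");w=manip.capture("wrist")
c=cv2.resize(s["pixels"][90:300,210:430],None,fx=2.6,fy=2.6,interpolation=cv2.INTER_CUBIC)
cv2.imwrite("pics/s1.png",c)
q=[.5431,.0317,.1028,.9971]
# print rows: tip centre path in box frame, TCP 17 mm above
o=manip.observe();R=np.array(o["tool_rot"]);p0=np.array(o["position"]);print(p0,o["force"])
for th in np.radians(range(60,-1,-4)):
    P=np.array(lidP(th,.185,0,.008))+[.008,0,0];X=boxT(q,P)+[0,0,.017];print(round(np.degrees(th)),R.T@(X-p0))
E
```

```text
t: 5.38
position: [0.5799, 0.0368, 0.3406]
tool_rot: [[-0.995, -0.102, -0.009], [-0.102, 0.995, 0.001], [0.009, 0.002, -1.0]]
force: [-0.2, -0.8, -0.5]
opening: 0.0006
grasp_force: 0.0
[0.5809 0.0375 0.345 ] [ 0.4417 -0.6956  0.1019]
60 [ 0.0207 -0.0019  0.0299]
56 [ 0.0319 -0.0019  0.0363]
52 [ 0.0427 -0.0019  0.0435]
48 [ 0.0529 -0.0019  0.0514]
44 [ 0.0625 -0.0019  0.06  ]
40 [ 0.0716 -0.0019  0.0692]
36 [ 0.0799 -0.0019  0.0791]
32 [ 0.0876 -0.0019  0.0895]
28 [ 0.0945 -0.0019  0.1005]
24 [ 0.1006 -0.0019  0.1118]
20 [ 0.1059 -0.0019  0.1236]
16 [ 0.1104 -0.0019  0.1357]
12 [ 0.114  -0.0019  0.1482]
8 [ 0.1167 -0.0019  0.1608]
4 [ 0.1186 -0.0019  0.1736]
0 [ 0.1196 -0.0019  0.1865]
```

View pics/s1.png

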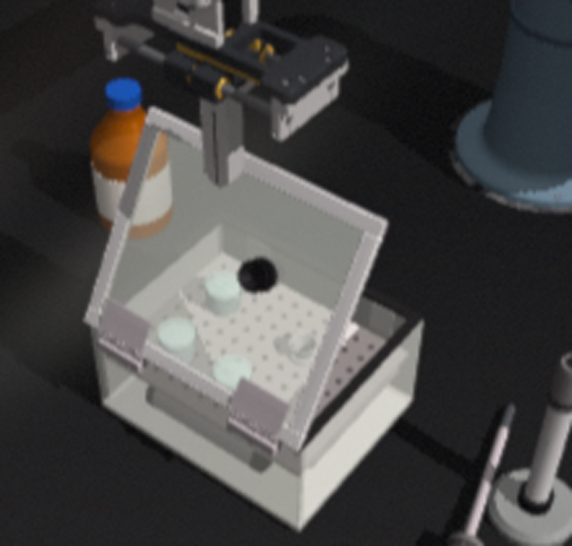

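The crop shows the closed fingertips at (222,183), on the lid's outer (rear) side near the lip, as intended. The big look-alike has fallen on its own and lies by the stand. Now I'll swing the lid down along its arc.

```bash
python3 -m pendant '[{"tx":0.021,"ty":0,"tz":0.03,"rx":0,"ry":0,"rz":0,"gripper":1},{"tx":0.032,"ty":0,"tz":0.036,"rx":0,"ry":0,"rz":0,"gripper":1},{"tx":0.043,"ty":0,"tz":0.044,"rx":0,"ry":0,"rz":0,"gripper":1},{"tx":0.053,"ty":0,"tz":0.052,"rx":0,"ry":0,"rz":0,"gripper":1},{"tx":0.063,"ty":0,"tz":0.06,"rx":0,"ry":0,"rz":0,"gripper":1},{"tx":0.072,"ty":0,"tz":0.069,"rx":0,"ry":0,"rz":0,"gripper":1},{"tx":0.08,"ty":0,"tz":0.079,"rx":0,"ry":0,"rz":0,"gripper":1},{"tx":0.088,"ty":0,"tz":0.09,"rx":0,"ry":0,"rz":0,"gripper":1},{"tx":0.095,"ty":0,"tz":0.1,"rx":0,"ry":0,"rz":0,"gripper":1},{"tx":0.101,"ty":0,"tz":0.112,"rx":0,"ry":0,"rz":0,"gripper":1},{"tx":0.106,"ty":0,"tz":0.124,"rx":0,"ry":0,"rz":0,"gripper":1},{"tx":0.11,"ty":0,"tz":0.136,"rx":0,"ry":0,"rz":0,"gripper":1},{"tx":0.114,"ty":0,"tz":0.148,"rx":0,"ry":0,"rz":0,"gripper":1},{"tx":0.117,"ty":0,"tz":0.161,"rx":0,"ry":0,"rz":0,"gripper":1},{"tx":0.119,"ty":0,"tz":0.174,"rx":0,"ry":0,"rz":0,"gripper":1}]'
python3 - <<'E'
from h import *
for i in range(3):
    s=manip.capture("scene")
o=manip.observe();print(o["t"],o["position"],o["force"])
E
```

```text
t: 6.73
position: [0.4637, 0.025, 0.1723]
tool_rot: [[-0.995, -0.103, 0.002], [-0.103, 0.995, -0.0], [-0.002, -0.001, -1.0]]
force: [-0.0, -0.7, 1.0]
opening: 0.0005
grasp_force: 0.5
6.8833 [0.46267468 0.02525267 0.17159934] [0.37876367 0.19858325 0.81018581]
```

```bash
python3 -m pendant '[{"tx":0,"ty":0,"tz":0.006,"rx":0,"ry":0,"rz":0,"gripper":1},{"tx":0,"ty":0,"tz":0.01,"rx":0,"ry":0,"rz":0,"gripper":1},{"tx":0,"ty":0,"tz":0.013,"rx":0,"ry":0,"rz":0,"gripper":1},{"tx":0,"ty":0,"tz":0.013,"rx":0,"ry":0,"rz":0,"gripper":1}]'
python3 - <<'E'
from h import *
s=manip.capture("scene")
c=cv2.resize(s["pixels"][90:320,210:480],None,fx=2.6,fy=2.6,interpolation=cv2.INTER_CUBIC)
cv2.imwrite("pics/s2.png",c)
o=manip.observe();print(o["t"],o["position"],o["force"])
E
```

```text
t: 7.22
position: [0.4634, 0.0251, 0.1593]
tool_rot: [[-0.995, -0.103, -0.0], [-0.103, 0.995, 0.0], [0.0, 0.0, -1.0]]
force: [-0.4, 0.8, -0.2]
opening: 0.0006
grasp_force: 0.0
7.2667 [0.46331172 0.02512726 0.15941721] [-0.02643545  0.29150702  0.29848246]
```

View pics/s2.png

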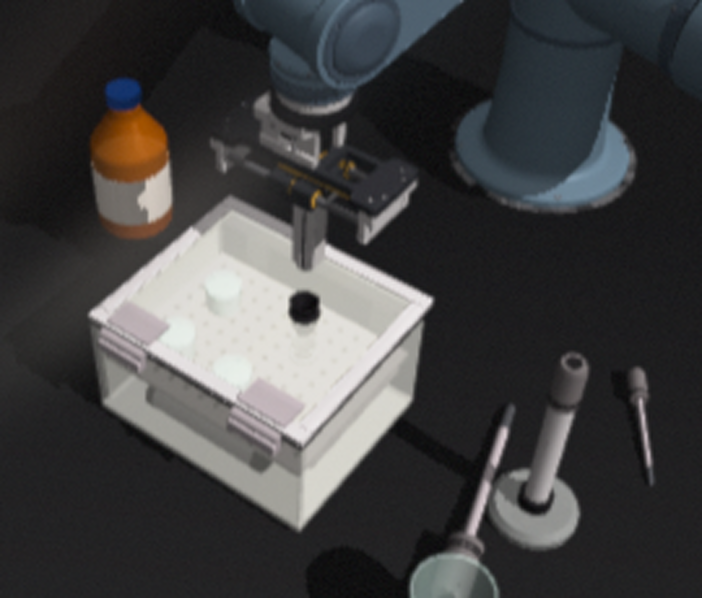

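The crop shows the lid nearly flat with the gland at (304,305). I'll press further until the force shows it is fully shut.

```bash
python3 -m pendant '[{"tx":0,"ty":0,"tz":0.002,"rx":0,"ry":0,"rz":0,"gripper":1},{"tx":0,"ty":0,"tz":0.004,"rx":0,"ry":0,"rz":0,"gripper":1},{"tx":0,"ty":0,"tz":0.004,"rx":0,"ry":0,"rz":0,"gripper":1}]'; python3 -m pendant '[{"tx":0,"ty":0,"tz":0.001,"rx":0,"ry":0,"rz":0,"gripper":1},{"tx":0,"ty":0,"tz":0.002,"rx":0,"ry":0,"rz":0,"gripper":1},{"tx":0,"ty":0,"tz":0.002,"rx":0,"ry":0,"rz":0,"gripper":1}]'
```

```text
t: 7.52
position: [0.4637, 0.0251, 0.1571]
tool_rot: [[-0.995, -0.103, -0.0], [-0.103, 0.995, -0.0], [0.0, -0.0, -1.0]]
force: [-6.1, 0.8, 9.2]
opening: 0.0003
grasp_force: 5.0
t: 7.77
position: [0.4638, 0.0251, 0.157]
tool_rot: [[-0.995, -0.104, -0.001], [-0.104, 0.995, -0.0], [0.001, -0.0, -1.0]]
force: [-10.3, 2.1, 20.8]
opening: 0.0003
grasp_force: 10.7
```

The lid is shut: z stopped at 0.157 while the force rose to 21 N, well over the 6 N needed. I'll lift off and look for the gland with the wrist camera.

```bash
python3 -m pendant '[{"tx":0,"ty":0,"tz":-0.04,"rx":0,"ry":0,"rz":0,"gripper":1},{"tx":0,"ty":0,"tz":-0.08,"rx":0,"ry":0,"rz":0,"gripper":1},{"tx":0,"ty":0.02,"tz":-0.12,"rx":0,"ry":0,"rz":0,"gripper":0},{"tx":0,"ty":0.04,"tz":-0.16,"rx":0,"ry":0,"rz":0,"gripper":0},{"tx":0,"ty":0.04,"tz":-0.2,"rx":0,"ry":0,"rz":0,"gripper":0},{"tx":0,"ty":0.04,"tz":-0.21,"rx":0,"ry":0,"rz":0,"gripper":0},{"tx":0,"ty":0.04,"tz":-0.21,"rx":0,"ry":0,"rz":0,"gripper":0}]'
python3 - <<'E'
from h import *
np.set_printoptions(precision=4,suppress=True)
P={n:manip.capture(n) for n in("wrist","scene","top")}
cv2.imwrite("pics/w1.png",P["wrist"]["pixels"])
print(P["wrist"]["eye"],P["wrist"]["rotation"][:,2])
obs={}
for n,p in P.items():
    for l,z in(("gland",.156),("sleeve",.102),("hinge",.134),("lid_lip",.142),("chamber",0),("stand",0),("probe",.018)):
        for d in manip.landmark_of(l,p)[:2]:print(n,l,np.round(d["uv"],1),round(d["conf"],2),at_z(p,d["uv"],z)[:2])
        if l=="gland":
            d=manip.landmark_of(l,p)
            if d:obs[n]=(p,d[0]["uv"])
print(tri(list(obs.values())),manip.observe()["t"])
E
```

```text
t: 8.35
position: [0.4609, 0.0651, 0.3687]
tool_rot: [[-0.995, -0.104, 0.009], [-0.104, 0.995, -0.001], [-0.009, -0.002, -1.0]]
force: [0.1, -0.5, -0.5]
opening: 0.0304
grasp_force: 0.0
[0.3938 0.0581 0.5298] [ 0.2377  0.0228 -0.9711]
wrist gland [316.7 217.7] 0.92 [0.512  0.0654]
wrist sleeve [317.4 203.4] 0.83 [0.5054 0.0652]
wrist hinge [295.6 282.7] 0.84 [0.6287 0.0437]
wrist lid_lip [287.4 157.3] 0.79 [0.4341 0.0169]
wrist chamber [296.9 208.2] 0.9 [0.5459 0.0279]
wrist stand [443.6 173.1] 0.71 [0.4479 0.2997]
wrist probe [409.6 122.1] 0.75 [0.3632 0.2132]
wrist probe [489.7 122.8] 0.71 [0.3499 0.3537]
scene gland [327.5 205.9] 0.82 [0.5129 0.0668]
scene sleeve [326. 223.] 0.86 [0.5184 0.0687]
scene sleeve [196.2 202.4] 0.38 [ 0.6931 -0.2135]
scene hinge [282.6 234.3] 0.96 [0.633  0.0399]
scene lid_lip [336.3 185.4] 0.8 [0.4353 0.0259]
scene chamber [310.1 244.7] 0.83 [0.5339 0.03  ]
scene stand [380.  338.2] 0.65 [0.6168 0.3232]
scene stand [414.7 290.1] 0.57 [0.461  0.3068]
scene probe [405.5 244.7] 0.72 [0.3759 0.216 ]
scene probe [264.2 171.9] 0.66 [ 0.4392 -0.2514]
top gland [298.9 198. ] 0.57 [0.515  0.0624]
top hinge [310.7 156.5] 0.84 [0.6324 0.0329]
top hinge [225.1 222.5] 0.37 [0.4455 0.2628]
top chamber [312.9 197.8] 0.89 [0.5274 0.0241]
top stand [224.1 221.2] 0.63 [0.4493 0.2975]
top probe [218.2 218.6] 0.71 [0.4569 0.3113]
top probe [200.3 253.8] 0.59 [0.3495 0.3616]
[0.5132 0.0646 0.1544] 9.7
```

View pics/w1.png

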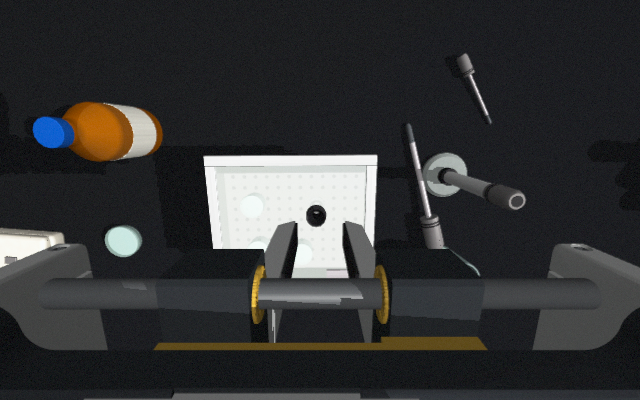

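The gland is confirmed at (0.513, 0.065, 0.155) from three views. The wrist picture shows it at (316,216), the stand foot at (445,173) and the probe head top at (516,200). The fallen big look-alike lies at (408,128)–(430,235), low and out of the way. I'll move over the stand.

```bash
python3 -m pendant '[{"tx":-0.011,"ty":0.233,"tz":0.02,"rx":0,"ry":0,"rz":0,"gripper":-0.4},{"tx":-0.011,"ty":0.233,"tz":0.02,"rx":0,"ry":0,"rz":0,"gripper":-0.4},{"tx":-0.011,"ty":0.233,"tz":0.02,"rx":0,"ry":0,"rz":0,"gripper":-0.4},{"tx":-0.011,"ty":0.233,"tz":0.02,"rx":0,"ry":0,"rz":0,"gripper":-0.4},{"tx":-0.011,"ty":0.233,"tz":0.02,"rx":0,"ry":0,"rz":0,"gripper":-0.4},{"tx":-0.011,"ty":0.233,"tz":0.02,"rx":0,"ry":0,"rz":0,"gripper":-0.4},{"tx":-0.011,"ty":0.233,"tz":0.02,"rx":0,"ry":0,"rz":0,"gripper":-0.4},{"tx":-0.011,"ty":0.233,"tz":0.02,"rx":0,"ry":0,"rz":0,"gripper":-0.4}]'
python3 - <<'E'
from h import *
np.set_printoptions(precision=4,suppress=True)
p=manip.capture("wrist");o=manip.observe()
cv2.imwrite("pics/w2.png",p["pixels"])
print(o["position"])
for l,z in(("stand",0),("probe",.018)):
    for d in manip.landmark_of(l,p)[:3]:print(l,np.round(d["uv"],1),round(d["conf"],2),at_z(p,d["uv"],z)[:2])
for d in manip.regions_of("probe",p)[:3]:
    ys,xs=np.nonzero(d["mask"]);print(d["conf"],d["uv"],xs.min(),xs.max(),ys.min(),ys.max(),at_z(p,d["uv"],.208))
E
```

```text
t: 10.37
position: [0.4457, 0.2986, 0.3431]
tool_rot: [[-0.994, -0.106, -0.001], [-0.106, 0.994, -0.001], [0.001, -0.001, -1.0]]
force: [-0.3, 0.9, 0.4]
opening: 0.0657
grasp_force: 0.0
[0.4461 0.2977 0.3434]
stand [317.3 173.3] 0.69 [0.4507 0.2942]
probe [276.9 117.3] 0.77 [0.3616 0.2173]
probe [316.9 177. ] 0.58 [0.4547 0.2941]
probe [365.2 121. ] 0.57 [0.3521 0.3649]
0.95 [304.6, 218.7] 274 322 121 253 [0.4734 0.2843 0.208 ]
0.94 [333.8, 63.9] 319 363 46 119 [0.313 0.298 0.208]
0.81 [316.0, 199.1] 308 330 182 210 [0.4499 0.2946 0.208 ]
```

View pics/w2.png

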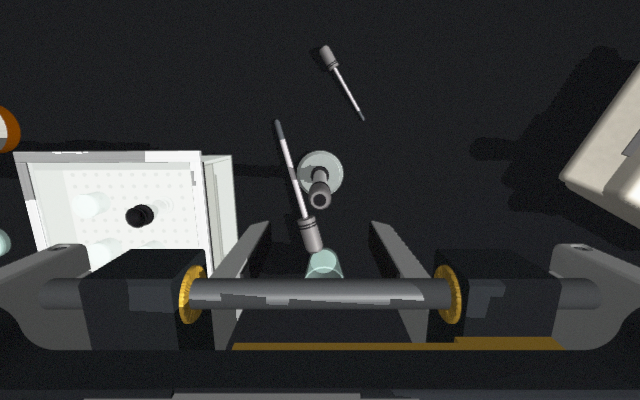

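The wrist picture shows the probe head's top ring at (320,201) and the foot at (320,173), centred between the open fingers. Its axis is at about (0.451, 0.299). Descending with a 5 mm correction in x.

```bash
python3 -m pendant '[{"tx":-0.005,"ty":0,"tz":0.03,"rx":0,"ry":0,"rz":0,"gripper":-0.4},{"tx":-0.005,"ty":0,"tz":0.06,"rx":0,"ry":0,"rz":0,"gripper":-0.4},{"tx":-0.005,"ty":0,"tz":0.09,"rx":0,"ry":0,"rz":0,"gripper":-0.4},{"tx":-0.005,"ty":0,"tz":0.12,"rx":0,"ry":0,"rz":0,"gripper":-0.4},{"tx":-0.005,"ty":0,"tz":0.14,"rx":0,"ry":0,"rz":0,"gripper":-0.4},{"tx":-0.005,"ty":0,"tz":0.15,"rx":0,"ry":0,"rz":0,"gripper":-0.4},{"tx":-0.005,"ty":0,"tz":0.157,"rx":0,"ry":0,"rz":0,"gripper":-0.4},{"tx":-0.005,"ty":0,"tz":0.157,"rx":0,"ry":0,"rz":0,"gripper":-0.4},{"tx":-0.005,"ty":0,"tz":0.157,"rx":0,"ry":0,"rz":0,"gripper":-0.4}]'
python3 - <<'E'
from h import *
np.set_printoptions(precision=4,suppress=True)
p=manip.capture("wrist");o=manip.observe()
print(o["t"],o["position"],o["force"])
a=cv2.resize(p["pixels"][120:400,180:460],None,fx=2,fy=2,interpolation=cv2.INTER_CUBIC)
cv2.imwrite("pics/w3.png",a)
print(proj(p,[.451,.299,.208]))
E
```

```text
t: 11.32
position: [0.452, 0.2982, 0.1879]
tool_rot: [[-0.995, -0.102, 0.002], [-0.102, 0.995, 0.001], [-0.002, 0.001, -1.0]]
force: [-0.7, 0.6, 0.4]
opening: 0.0658
grasp_force: 0.0
11.3667 [0.4522 0.2984 0.1883] [-0.1029  0.4201  0.1318]
[322.0369 255.8128]
```

View pics/w3.png

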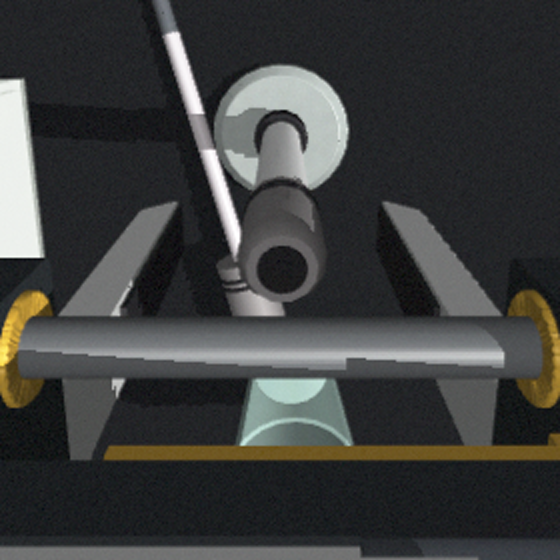

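The head sits between the fingers: its ring is at pixel (320,253) against (322,256) predicted. Closing the grip.

```bash
python3 -m pendant '[{"tx":0.001,"ty":0,"tz":0.001,"rx":0,"ry":0,"rz":0,"gripper":1},{"tx":0.001,"ty":0,"tz":0.001,"rx":0,"ry":0,"rz":0,"gripper":1},{"tx":0.001,"ty":0,"tz":0.001,"rx":0,"ry":0,"rz":0,"gripper":1},{"tx":0.001,"ty":0,"tz":0.001,"rx":0,"ry":0,"rz":0,"gripper":1},{"tx":0.001,"ty":0,"tz":0.001,"rx":0,"ry":0,"rz":0,"gripper":1},{"tx":0.001,"ty":0,"tz":0.001,"rx":0,"ry":0,"rz":0,"gripper":1},{"tx":0.001,"ty":0,"tz":0.001,"rx":0,"ry":0,"rz":0,"gripper":1},{"tx":0.001,"ty":0,"tz":0.001,"rx":0,"ry":0,"rz":0,"gripper":1},{"tx":0.001,"ty":0,"tz":0.001,"rx":0,"ry":0,"rz":0,"gripper":1}]'
```

```text
t: 12.12
position: [0.4502, 0.2983, 0.1857]
tool_rot: [[-0.995, -0.103, 0.0], [-0.103, 0.995, 0.0], [-0.0, 0.0, -1.0]]
force: [0.0, -0.2, -0.4]
opening: 0.0256
grasp_force: 30.0
```

Gripped at 25.6 mm opening, which matches the 26 mm head, with 30 N. Lifting straight up.

```bash
python3 -m pendant '[{"tx":0,"ty":0,"tz":-0.01,"rx":0,"ry":0,"rz":0,"gripper":1},{"tx":0,"ty":0,"tz":-0.03,"rx":0,"ry":0,"rz":0,"gripper":1},{"tx":0,"ty":0,"tz":-0.05,"rx":0,"ry":0,"rz":0,"gripper":1},{"tx":0,"ty":0,"tz":-0.075,"rx":0,"ry":0,"rz":0,"gripper":1},{"tx":0,"ty":0,"tz":-0.1,"rx":0,"ry":0,"rz":0,"gripper":1},{"tx":0,"ty":0,"tz":-0.125,"rx":0,"ry":0,"rz":0,"gripper":1},{"tx":0,"ty":0,"tz":-0.15,"rx":0,"ry":0,"rz":0,"gripper":1},{"tx":0,"ty":0,"tz":-0.175,"rx":0,"ry":0,"rz":0,"gripper":1},{"tx":0,"ty":0,"tz":-0.195,"rx":0,"ry":0,"rz":0,"gripper":1},{"tx":0,"ty":0,"tz":-0.205,"rx":0,"ry":0,"rz":0,"gripper":1},{"tx":0,"ty":0,"tz":-0.205,"rx":0,"ry":0,"rz":0,"gripper":1},{"tx":0,"ty":0,"tz":-0.205,"rx":0,"ry":0,"rz":0,"gripper":1}]'
python3 - <<'E'
from h import *
np.set_printoptions(precision=4,suppress=True)
P=[manip.capture(n) for n in("scene","top","wrist")];o=manip.observe()
print(o["position"],o["force"])
ex=np.array([.450,.2985,o["position"][2]+.002-.170]);print("expect tip",ex)
for p in P:
    print(proj(p,ex),[(np.round(d["uv"],1).tolist(),round(d["conf"],2)) for d in manip.landmark_of("probe_tip",p)[:4]])
E
```

```text
t: 13.12
position: [0.4501, 0.2981, 0.3902]
tool_rot: [[-0.995, -0.103, -0.0], [-0.103, 0.995, -0.0], [0.0, -0.0, -1.0]]
force: [0.4, 0.9, -1.6]
opening: 0.0254
grasp_force: 30.0
[0.4496 0.2979 0.3885] [ 0.8739 -0.6471 -1.2924]
expect tip [0.45   0.2985 0.2205]
[431.9957 224.4283] [([410.0, 247.0], 0.73), ([430.0, 226.3], 0.68), ([458.3, 279.7], 0.64)]
[202.5304 220.3415] [([251.1, 244.4], 0.67), ([197.8, 253.7], 0.45)]
[320.5846 190.4975] [([278.1, 118.7], 0.81), ([319.1, 191.3], 0.69), ([359.6, 117.8], 0.66)]
```

The tip shows where it should, within 2 px in both the scene and wrist views. Moving over the gland.

```bash
python3 -m pendant '[{"tx":-0.004,"ty":-0.024,"tz":0,"rx":0,"ry":0,"rz":0,"gripper":1},{"tx":-0.008,"ty":-0.048,"tz":0,"rx":0,"ry":0,"rz":0,"gripper":1},{"tx":-0.012,"ty":-0.08,"tz":0,"rx":0,"ry":0,"rz":0,"gripper":1},{"tx":-0.018,"ty":-0.112,"tz":0,"rx":0,"ry":0,"rz":0,"gripper":1},{"tx":-0.023,"ty":-0.144,"tz":0,"rx":0,"ry":0,"rz":0,"gripper":1},{"tx":-0.028,"ty":-0.176,"tz":0,"rx":0,"ry":0,"rz":0,"gripper":1},{"tx":-0.033,"ty":-0.206,"tz":0,"rx":0,"ry":0,"rz":0,"gripper":1},{"tx":-0.036,"ty":-0.226,"tz":0,"rx":0,"ry":0,"rz":0,"gripper":1},{"tx":-0.0386,"ty":-0.2388,"tz":0,"rx":0,"ry":0,"rz":0,"gripper":1},{"tx":-0.0386,"ty":-0.2388,"tz":0,"rx":0,"ry":0,"rz":0,"gripper":1},{"tx":-0.0386,"ty":-0.2388,"tz":0,"rx":0,"ry":0,"rz":0,"gripper":1}]'
python3 - <<'E'
from h import *
np.set_printoptions(precision=4,suppress=True)
P=[manip.capture(n) for n in("scene","wrist","top")];o=manip.observe()
print(o["position"],o["force"])
zt=o["position"][2]+.002-.170
G=[];T=[]
for p in P:
    for l,z in(("probe_tip",zt),("gland",.156),("lid_lip",.142)):
        for d in manip.landmark_of(l,p)[:3]:print(p["shot"],l,np.round(d["uv"],1),round(d["conf"],2),at_z(p,d["uv"],z))
a=cv2.resize(P[1]["pixels"][130:330,220:420],None,fx=3,fy=3,interpolation=cv2.INTER_CUBIC)
b=cv2.resize(P[0]["pixels"][140:265,280:380],None,fx=4.8,fy=4.8,interpolation=cv2.INTER_CUBIC)
cv2.imwrite("pics/w4.png",np.hstack([a[:600,:400+0] if 0 else a[:, 100:500],b[:600,:400]]))
print(P[1]["shot"],proj(P[1],[*o["position"][:2],zt]),proj(P[0],[*o["position"][:2],zt]))
E
```

```text
t: 14.33
position: [0.5131, 0.0648, 0.3902]
tool_rot: [[-0.995, -0.102, -0.001], [-0.102, 0.995, 0.001], [0.001, 0.001, -1.0]]
force: [0.6, 0.7, -1.0]
opening: 0.0254
grasp_force: 30.0
[0.5129 0.0658 0.3906] [ 0.2103  0.1032 -1.0728]
21 probe_tip [403.8 243.8] 0.89 [0.5338 0.2875 0.2226]
21 probe_tip [325.  187.9] 0.87 [0.5244 0.0676 0.2226]
21 probe_tip [459.2 277. ] 0.47 [0.5274 0.408  0.2226]
21 gland [328.4 203.5] 0.79 [0.5057 0.0631 0.156 ]
21 lid_lip [334.9 186.7] 0.62 [0.4412 0.0265 0.142 ]
21 lid_lip [324.8 205. ] 0.34 [0.505  0.0513 0.142 ]
22 probe_tip [489.1  94.8] 0.95 [0.3866 0.2414 0.2226]
22 probe_tip [407.7  95.1] 0.78 [0.3962 0.1514 0.2226]
22 probe_tip [320.5 191. ] 0.56 [0.5144 0.0662 0.2226]
22 gland [319.2 178.5] 0.58 [0.51   0.0641 0.156 ]
22 gland [438.2 231.5] 0.32 [0.5712 0.2492 0.156 ]
22 lid_lip [293.6 118.7] 0.87 [0.4313 0.0197 0.142 ]
23 gland [297.  198.3] 0.82 [0.5141 0.0675 0.156 ]
23 lid_lip [311.7 231.9] 0.88 [0.4243 0.0261 0.142 ]
22 [320.2648 189.7739] [327.9001 184.9277]
```

View pics/w4.png

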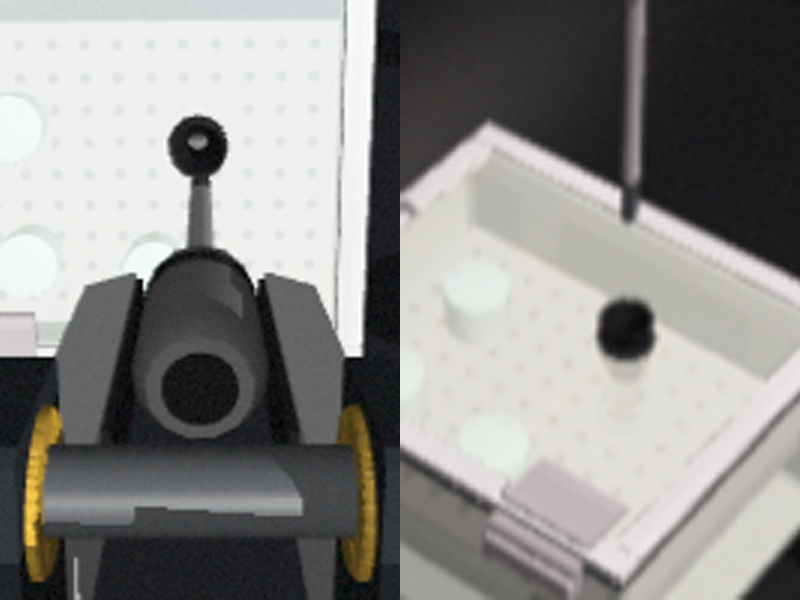

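The crop shows the wrist view on the left and the scene view on the right. The gland mouth is at wrist pixel (319,179) and the tip at (320,191). By rays that puts the tip about 2–3 mm too far in +x, well inside the flare. I'll correct by 2 mm and descend gently into the gland.

```bash
python3 -m pendant '[{"tx":0.002,"ty":-0.0005,"tz":0.02,"rx":0,"ry":0,"rz":0,"gripper":1},{"tx":0.002,"ty":-0.0005,"tz":0.04,"rx":0,"ry":0,"rz":0,"gripper":1},{"tx":0.002,"ty":-0.0005,"tz":0.055,"rx":0,"ry":0,"rz":0,"gripper":1},{"tx":0.002,"ty":-0.0005,"tz":0.063,"rx":0,"ry":0,"rz":0,"gripper":1},{"tx":0.002,"ty":-0.0005,"tz":0.07,"rx":0,"ry":0,"rz":0,"gripper":1},{"tx":0.002,"ty":-0.0005,"tz":0.075,"rx":0,"ry":0,"rz":0,"gripper":1},{"tx":0.002,"ty":-0.0005,"tz":0.08,"rx":0,"ry":0,"rz":0,"gripper":1},{"tx":0.002,"ty":-0.0005,"tz":0.083,"rx":0,"ry":0,"rz":0,"gripper":1},{"tx":0.002,"ty":-0.0005,"tz":0.086,"rx":0,"ry":0,"rz":0,"gripper":1},{"tx":0.002,"ty":-0.0005,"tz":0.086,"rx":0,"ry":0,"rz":0,"gripper":1}]'
python3 - <<'E'
from h import *
o=manip.observe();print(o["position"],o["force"],o["wrist_torque"])
E
```

```text
t: 15.77
position: [0.5112, 0.0639, 0.3044]
tool_rot: [[-0.995, -0.103, -0.0], [-0.103, 0.995, 0.0], [0.0, 0.0, -1.0]]
force: [-1.2, 0.5, -0.6]
opening: 0.0255
grasp_force: 30.0
[0.51119348 0.06389833 0.30435396] [-1.18734251  0.48616761 -0.5558148 ] [0.07039619 0.0216132  0.00266593]
```

The tip is in the bore at about z = 0.136 with only light side contact. Continuing through the gland.

```bash
python3 -m pendant '[{"tx":0.0005,"ty":0,"tz":0.005,"rx":0,"ry":0,"rz":0,"gripper":1},{"tx":0.0005,"ty":0,"tz":0.01,"rx":0,"ry":0,"rz":0,"gripper":1},{"tx":0.0005,"ty":0,"tz":0.015,"rx":0,"ry":0,"rz":0,"gripper":1},{"tx":0.0005,"ty":0,"tz":0.02,"rx":0,"ry":0,"rz":0,"gripper":1},{"tx":0.0005,"ty":0,"tz":0.025,"rx":0,"ry":0,"rz":0,"gripper":1},{"tx":0.0005,"ty":0,"tz":0.03,"rx":0,"ry":0,"rz":0,"gripper":1},{"tx":0.0005,"ty":0,"tz":0.03,"rx":0,"ry":0,"rz":0,"gripper":1},{"tx":0.0005,"ty":0,"tz":0.03,"rx":0,"ry":0,"rz":0,"gripper":1}]'
python3 - <<'E'
from h import *
np.set_printoptions(precision=4,suppress=True)
p=manip.capture("scene");o=manip.observe();print(o["position"],o["force"],o["wrist_torque"])
for l in("probe_tip","sleeve"):print(l,[(np.round(d["uv"],1),round(d["conf"],2)) for d in manip.landmark_of(l,p)[:3]])
print(proj(p,[.512,.0645,o["position"][2]-.168]),proj(p,[.512,.0645,.102]))
E
```

```text
t: 16.43
position: [0.5106, 0.0639, 0.2742]
tool_rot: [[-0.995, -0.103, -0.001], [-0.103, 0.995, 0.0], [0.001, 0.0, -1.0]]
force: [0.2, -0.3, -1.7]
opening: 0.0257
grasp_force: 30.0
[0.5108 0.0638 0.2746] [ 0.2436 -0.642  -0.6059] [-0.033  -0.0081 -0.0131]
probe_tip [(array([459.6, 276.7]), 0.72), (array([403.6, 247.2]), 0.66)]
sleeve [(array([329. , 226.7]), 0.7)]
[326.5479 219.4127] [326.5039 220.6908]
```

The probe runs free, with its tip at z ≈ 0.106, between gland and sleeve. On into the sleeve.

```bash
python3 -m pendant '[{"tx":0,"ty":0,"tz":0.004,"rx":0,"ry":0,"rz":0,"gripper":1},{"tx":0,"ty":0,"tz":0.008,"rx":0,"ry":0,"rz":0,"gripper":1},{"tx":0,"ty":0,"tz":0.012,"rx":0,"ry":0,"rz":0,"gripper":1},{"tx":0,"ty":0,"tz":0.016,"rx":0,"ry":0,"rz":0,"gripper":1},{"tx":0,"ty":0,"tz":0.02,"rx":0,"ry":0,"rz":0,"gripper":1},{"tx":0,"ty":0,"tz":0.024,"rx":0,"ry":0,"rz":0,"gripper":1},{"tx":0,"ty":0,"tz":0.028,"rx":0,"ry":0,"rz":0,"gripper":1},{"tx":0,"ty":0,"tz":0.028,"rx":0,"ry":0,"rz":0,"gripper":1},{"tx":0,"ty":0,"tz":0.028,"rx":0,"ry":0,"rz":0,"gripper":1}]'
python3 - <<'E'
from h import *
o=manip.observe();print(o["position"],o["force"],o["wrist_torque"])
E
```

```text
t: 17.33
position: [0.5106, 0.0639, 0.2463]
tool_rot: [[-0.995, -0.103, -0.001], [-0.103, 0.995, 0.0], [0.001, 0.0, -1.0]]
force: [0.5, 0.0, -0.8]
opening: 0.0255
grasp_force: 30.0
[0.51058324 0.06386679 0.24625039] [ 0.52362241  0.0366123  -0.82163038] [-0.02553533  0.00357064  0.0294411 ]
```

Tip at about 0.078 in the sleeve bore, force-free. Lowering the last 40 mm to bring the tip to about 0.038.

```bash
python3 -m pendant '[{"tx":0,"ty":0,"tz":0.005,"rx":0,"ry":0,"rz":0,"gripper":1},{"tx":0,"ty":0,"tz":0.01,"rx":0,"ry":0,"rz":0,"gripper":1},{"tx":0,"ty":0,"tz":0.015,"rx":0,"ry":0,"rz":0,"gripper":1},{"tx":0,"ty":0,"tz":0.02,"rx":0,"ry":0,"rz":0,"gripper":1},{"tx":0,"ty":0,"tz":0.025,"rx":0,"ry":0,"rz":0,"gripper":1},{"tx":0,"ty":0,"tz":0.03,"rx":0,"ry":0,"rz":0,"gripper":1},{"tx":0,"ty":0,"tz":0.035,"rx":0,"ry":0,"rz":0,"gripper":1},{"tx":0,"ty":0,"tz":0.039,"rx":0,"ry":0,"rz":0,"gripper":1},{"tx":0,"ty":0,"tz":0.04,"rx":0,"ry":0,"rz":0,"gripper":1},{"tx":0,"ty":0,"tz":0.04,"rx":0,"ry":0,"rz":0,"gripper":1},{"tx":0,"ty":0,"tz":0.04,"rx":0,"ry":0,"rz":0,"gripper":1},{"tx":0,"ty":0,"tz":0.04,"rx":0,"ry":0,"rz":0,"gripper":1}]'
python3 - <<'E'
from h import *
p=manip.capture("scene");o=manip.observe();print(o["t"],o["position"],o["force"],o["wrist_torque"],o["grasp_force"])
cv2.imwrite("pics/s9.png",cv2.resize(p["pixels"][120:320,230:430],None,fx=3,fy=3,interpolation=cv2.INTER_CUBIC))
E
```

```text
t: 18.33
position: [0.5109, 0.0638, 0.2069]
tool_rot: [[-0.995, -0.103, 0.001], [-0.103, 0.995, -0.0], [-0.001, -0.0, -1.0]]
force: [-0.3, 0.6, -0.8]
opening: 0.0256
grasp_force: 30.0
18.3833 [0.51096896 0.0638401  0.20695941] [ 1.06862962  0.86068779 -1.22223894] [ 0.08700948  0.04748042 -0.01628389] 29.99915725457413
```

View pics/s9.png

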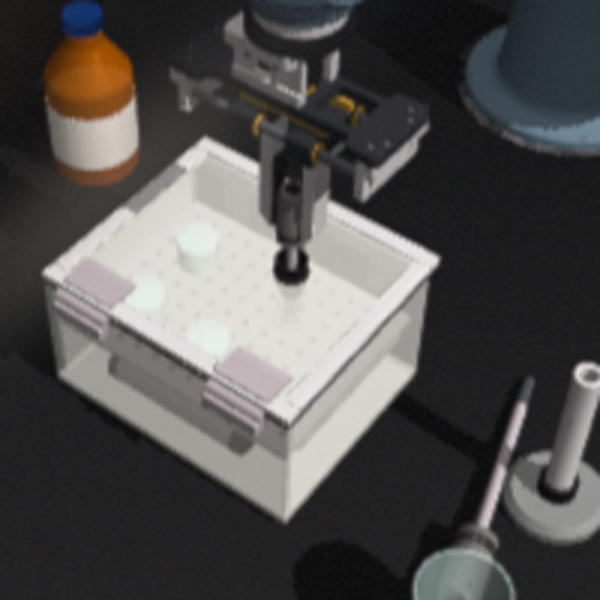

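The final picture shows the lid shut and the probe held upright by the fingers, its stem entering the gland at (290,265). The tip is at about z = 0.039 and the forces are near zero. Handing in.

```bash
python3 -c "
from plant import manip
print(manip.close_job())"
```

```text
the job is handed in; nothing more can be done
None
```

I handed the job in with the lid shut and the probe still gripped upright through the gland and sleeve, its tip at about z = 39 mm in the box; the hand-in returned no verdict.

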